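One turn of the leatherworker's bench press

ROBOT

A 6-joint arm with a two-finger parallel gripper is mounted at the origin on the work surface. World frame = base frame: x ahead of the robot, y to its left, z up, the work surface at z = 0. Lengths are in mm, angles in rad, forces in N, time in s.
With the tool pointing down it reaches from about 350 to 800 mm from the base axis. Payload 7.3 kg.
Tool frame: the origin (TCP) lies midway between the tips of the shut fingers; the grasp point (between the pads) lies manip.pinch_z behind it (manip.pinch_z is the distance from the TCP to the grasp point, in mm); z points along the fingers, y is the line along which they close (so a half turn about z gives the same grasp; the last joint's range is limited). The gripper opens to 85 mm and grips with 20 to 120 N. Pads are 22 mm wide; open, the fingers measure 114 mm over their backs; the gripper's body (76 mm by 85 mm) begins 54 mm behind the grasp point. The pads swing forward as they close: fully open they stand 13 mm farther back than shut.
Start: joints at [-1.35, 0.342, 1.524, -0, 1.275, -0.146], TCP at [188.304, -490.088, 231.322] pointing down, gripper open.
Joint ranges: [-2.53, 2.53], [-0.77, 2.02], [0.04, 2.7], [-1, 4.14], [0.28, 2.66], [-3.11, 3.11]. Speed limits (rad/s): [2.57, 2.57, 3.14, 3.14, 3.14, 3.14].

INTERFACE

Orientations are given as a rotation vector (axis times angle).
In Python, from rig import manip, viewer gives the robot as it stands.
- The arm moves only by the tool drive_tool, never from a script. Its argument "increments" is a list of rows, each an object with "hand": the closure, from 0 (fully open) to 1 (shut); "linear": the shift along the tool's x, y, z in units of 100 mm (1.0 is 100 mm), a list of three; "angular": the turn, a rotation vector about the tool's x, y, z in units of 120 degrees (1.0 is 120 degrees), a list of three. In form: [{"hand": hand, "linear": [x, y, z], "angular": [ax, ay, az]}, ...]. A call has 1 to 10 rows; each row is the pose to reach, as a shift and turn from the pose commanded when the call began, along the tool's axes at that moment; what a row does not reach only later rows make up. A row lasts 1/12 s, in which the tool goes at most 41.7 mm and 7.16 degrees, less where a joint would pass 70% of its speed; a pose out of reach is approached as far as the arm can. A call with a number of a shift or a turn outside -1 to 1 is refused whole. A call with a gripper value outside its range is refused whole. The fingers move at their own pace and stop on an object; "force" is the grip in N (left out, the last holds). Time passes only in rows, so rows that repeat a pose let the fingers close. It gives the time, the measured TCP pose, the force, the opening and the grip force at its end, in the units of the state.
- manip.sense(): the state, without advancing time (a new reading comes with each control period).
- viewer.camera(name): name is "scene" or "top" or "wrist"; returns the picture (420x560x3 uint8, red, green, blue); there is no depth.
- viewer.calibration(name): a dict with "fx", "fy", "cx", "cy" (pixels), "pose" (4x4, takes a point from camera to world coordinates). Camera axes: x right, y up, looking along -z (the intrinsics and any distortion apply to the point x, -y, -z); pixel columns grow to the right and rows downward; lengths in mm; the calibration is good to about 2 mm. A picture is of the moment at which its call begins: read the wrist's pose just before it. calibration takes no time and is no camera call; for the wrist camera it gives the pose at the moment of the call.
- manip.finish_job(): hands the job in; it is judged then, once.
Trained networks look in the newest picture that a camera, given by its name, has taken for a name from the list of things; names that differ only in an ending like _2 or _b are one class to them, and where a whole thing is asked for, a point or a joint stands for the part that bears it (a point fixed in the world has none). Each returns a list of dicts, best first, with "confidence" (0 to 1); they miss things now and then, are a little off and sometimes report something else, mostly with a low value. They report only what shows in the picture. A call takes as long as a camera call.
- viewer.find_in(camera, query): "box" ([left, top, right, bottom] as shares, 0 to 1, of the picture: columns of its width, rows of its height, round what is visible of it).
- viewer.mark_of(camera, query): "xy" ([column, row] as shares, 0 to 1, of the picture: columns of its width, rows of its height: a listed point, or the origin of a listed thing).
The state is a dict: "time_s": time; "joint_pos": joint angles; "joint_vel": joint speeds; "joint_torque": joint torques, N m; "position": TCP position; "tcp_rot": TCP orientation; "contact_force": force on the tool from outside, world axes, zero at the start; "ft_torque": the same for the moment, N m; "finger_gap": opening from 0.0 (shut) to 1.0 (fully open); "grasp_force": force on a finger pad.
Only numpy, scipy, OpenCV 4.12 (cv2) and the standard library are available. Lean on these libraries where they do the work, as an engineer would, in place of code of your own. Each camera call takes 0.05 s, during which the arm holds its last target. There are 200 camera calls.

TASK

Wind the platen of the bench press down by one screw pitch: push the hand wheel round by its upright handle, clockwise as seen from above, through exactly one full turn, so that the handle stops where it started. Only push the handle gently with the fingers, do not grip it, then back off. Leave the mallet, the jar and the two thread spools standing or lying as they are.

Things in the scene. Friction and masses are not known exactly. Their poses are not given: they have to be found in the camera images.
- press: Grey bench screw press, fixed to the table; base 200 x 260 x 25 mm, two steel columns 24 mm thick at y = +-110 mm of its own frame, and a crossbar 60 x 260 mm over them, top 150 mm above the table (column nuts to 162 mm). Origin at the centre of its underside, on the table, on the wheel's vertical axis; z up. Its place varies, and its yaw by up to 0.5 rad either way.
- wheel_axis (a point): Point on the vertical axis of the hand wheel, 213 mm above the table, level with the middle of the handle; fixed to the press. The dark steel hand wheel lies level on top of the press: round rim of 85 mm centre-line radius (186 mm over all) and 16 mm thickness, rim top 188 mm above the table; three spokes 12 mm thick; hub 44 mm wide, its top 198 mm above the table.
- handle_mid (a point): Middle of the handle's height, on its centre line; 85 mm from the wheel's axis and 213 mm above the table. The handle circles with the wheel.
- handle: The handle: a plain wooden upright round peg standing on the rim at the end of one spoke, 20 mm in diameter (24 mm collar on its lowest 4 mm), free height 50 mm over the rim top, its top 238 mm above the table. It can revolve on its own pin, so its yaw means nothing. Origin at its foot, on the rim top; z up. It is the only upright peg on the wheel.
- wheel (a joint): Angle of the hand wheel in rad, growing clockwise as seen from above; one full turn is 6.283, and it starts anywhere between -0.9 and 0.9. At 0 the handle lies on the press's own -x side of the axis. Friction holds the wheel where it is left (about 3 N at the handle moves it); stops are far away (more than one turn back or 2 turns on). The steel platen under the crossbar goes down 6 mm a turn.
- cone: Bystander: loose purple thread on a tall white plastic cone, 56 mm wide at its foot, 92 mm high, standing. Origin at the centre of its underside, z up.
- spool: Bystander: loose wooden thread spool, 48 mm wide, 50 mm high, standing. Origin at the centre of its underside, z up.
- jar: Bystander: loose glue jar with black cap, 60 mm wide, 75 mm high, standing. Origin at the centre of its underside, z up.
- mallet: Bystander: loose mallet lying on the table, black round head 54 mm thick and 90 mm long across the +x end, wooden handle towards -x, about 260 mm long over all. Origin on the table under its handle, 100 mm from the head's middle, z up.

How it is judged (in metres and radians):
On the way:
1. the handle, pushed by the fingers, has come clockwise about half way round (value of joint wheel above 1.3 rad and distance of handle_mid from where it was at the start of the episode above 0.14 m and contact force between the fingers and handle above 0.2 N), for 0.1 s.
At the end, for the whole second after the job is handed in: The wheel is at rest one full clockwise turn on from its start, the handle within 20 mm of where it was (about 13 degrees either way), and the bystanders are within 20 mm of their places and untipped (distance of handle_mid from where it was at the start of the episode below 0.02 m and value of joint wheel between 5.1 and 7.45 rad and velocity of joint wheel between -0.05 and 0.05 rad/s and not (distance of any of cone, spool, jar, mallet from where it was at the start of the episode above 0.02 m or angle between any of cone, spool, jar, mallet's own z axis and vertical above 0.3 rad)); the robot touches nothing.
It fails at once if a bystander (cone, spool, jar or mallet) is shifted or lifted by more than 20 mm, or tipped (distance of any of cone, spool, jar, mallet from where it was at the start of the episode above 0.02 m or angle between any of cone, spool, jar, mallet's own z axis and vertical above 0.3 rad).
It fails at once if the handle is gripped or forced: more than 35 N between the fingers and the handle (contact force between the fingers and handle above 35 N).
It also fails if it takes over 54 s, if anything falls off the work surface, if the arm or the gripper's body presses on something with over 40 N, if the wrist force passes 120 N, or if a joint passes its speed limit or range.

## Working session

There is one attempt and no reset: what is moved stays moved. The work goes in short steps, Python scripts to look and compute and a tool call to move; the robot and the scene stay as the last step left them, time stands still between calls to the robot, and variables do not carry over. Pictures are saved under pics/ and viewed, at most 10 in all, crops included, and the job is handed in when it is done.

Besides the shell and the picture viewer there is one more tool, called after ">>>" in YAML: its name, and indented under it one key for each argument. drive_tool: Moves the arm, as the interface text tells. Shifts and turns lie within -1 to 1; 1 stands for 100 mm of shift or 120 degrees of turn. Its arguments: {"type":"object","properties":{"increments":{"type":"array","items":{"type":"object","properties":{"hand":{"type":"number"},"linear":{"type":"array","items":{"type":"number"}},"angular":{"type":"array","items":{"type":"number"}}}}},"force":{"type":"number"}},"required":["increments"]}

```bash
ls; mkdir -p pics
cat > h.py <<'E'
import numpy as np, cv2
from rig import manip, viewer
def ray(cam,u,v):
    c=viewer.calibration(cam);P=np.array(c['pose'])
    d=np.array([(u-c['cx'])/c['fx'],-(v-c['cy'])/c['fy'],-1.])
    return P[:3,3],P[:3,:3]@d
def at(cam,xy,z):
    o,d=ray(cam,xy[0]*560,xy[1]*420); return (o+d*(z-o[2])/d[2])[:2].round(1)
def shot(cam,name):
    im=viewer.camera(cam);cv2.imwrite(f'pics/{name}.png',cv2.cvtColor(im,cv2.COLOR_RGB2BGR));return im
E
python3 - <<'E'
from h import *
s=manip.sense();print(s['position'],s['tcp_rot'],manip.pinch_z,s['finger_gap'])
for cam in('top','scene'):
    shot(cam,cam+'0')
    c=viewer.calibration(cam);print({k:v for k,v in c.items() if k!='pose'},np.round(c['pose'],2).tolist())
    for q,z in(('wheel_axis',213),('handle_mid',213),('handle',188),('press',0),('cone',0),('spool',0),('jar',0),('mallet',0)):
        for m in viewer.mark_of(cam,q)[:2]: print(cam,q,m['confidence'],np.round(m['xy'],3),at(cam,m['xy'],z))
E
```

```text
pics
[ 188.20014066 -489.66936544  230.6390915 ] [-3.08738165e+00 -5.72651077e-01  9.19766649e-05] 18.700000000000003 0.9986087594255046
{'fx': 495.1421290836466, 'fy': 495.1421290836466, 'cx': 275.64103440104174, 'cy': 206.4731779859149} [[-0.02, 0.99, -0.14, 427.33], [-1.0, -0.02, 0.01, -17.27], [0.0, 0.14, 0.99, 1242.75], [0.0, 0.0, 0.0, 1.0]]
top wheel_axis 0.88 [0.58  0.449] [ 604.2 -129.6]
top handle_mid 0.42 [0.606 0.557] [ 507.7 -155.8]
top handle 0.65 [0.612 0.556] [ 510.1 -166.8]
top press 0.67 [0.568 0.486] [ 601.  -133.9]
top cone 0.85 [0.414 0.465] [628.5  83.3]
top cone 0.51 [0.61  0.553] [ 528.1 -190.4]
top spool 0.95 [0.559 0.311] [ 792.9 -128.4]
top jar 0.74 [0.691 0.547] [ 532.2 -305.2]
top mallet 0.74 [0.798 0.614] [ 458.2 -451.1]
top mallet 0.45 [0.607 0.546] [ 535.2 -187.2]
{'fx': 442.09161825671583, 'fy': 442.09161825671583, 'cx': 281.83660710014647, 'cy': 205.44679776846766} [[-0.9, -0.35, 0.27, 848.74], [0.44, -0.72, 0.53, 512.44], [0.01, 0.59, 0.81, 940.55], [0.0, 0.0, 0.0, 1.0]]
scene wheel_axis 0.58 [0.451 0.348] [ 591.6 -140.6]
scene wheel_axis 0.33 [0.454 0.49 ] [656.7  13.5]
scene handle_mid 0.69 [0.496 0.314] [ 520.1 -156.5]
scene handle 0.61 [0.495 0.321] [ 515.2 -170.9]
scene press 0.91 [0.46  0.494] [ 595.5 -123.8]
scene cone 0.9 [0.498 0.661] [634.4  84.1]
scene mallet 0.81 [0.459 0.273] [ 449.5 -448.3]
```

View pics/top0.png

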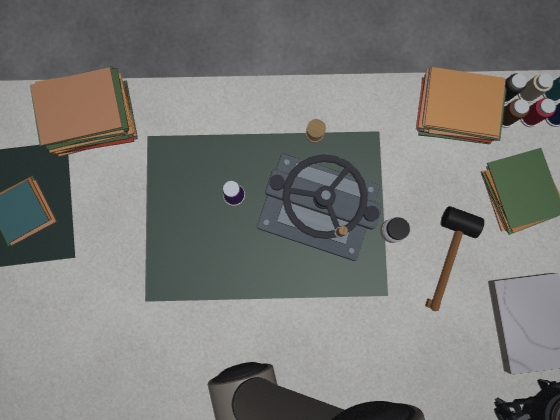

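View pics/scene0.png

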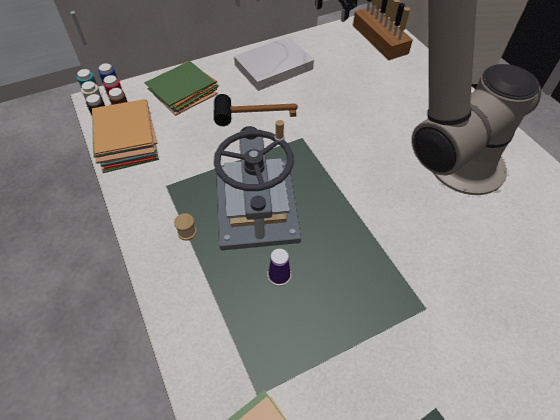

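The two views agree: the wheel hub is at top-view pixel (325,195) and the handle at (342,231), which puts the axis near (602,-132) and the handle near (515,-160). The jar, cone, spool and mallet stand lower than 100 mm and clear of the wheel circle. Next I lift, align the tool with the world axes, shut the fingers and look from above.

>>> drive_tool:
  increments:
    - {"hand": 1,"linear": [0,0,-0.4],"angular": [0,0,0.06]}
    - {"hand": 1,"linear": [0.3,-0.15,-0.8],"angular": [0,0,0.12]}
    - {"hand": 1,"linear": [0.6,-0.3,-1],"angular": [0,0,0.175]}
    - {"hand": 1,"linear": [0.9,-0.5,-1],"angular": [0,0,0.175]}
    - {"hand": 1,"linear": [0.9,-0.5,-1],"angular": [0,0,0.175]}
  force: 20

```text
time_s: 1.32
position: [257.8, -407.5, 334.1]
tcp_rot: [3.139, 0.007, 0.006]
contact_force: [1.1, -0.7, -0.2]
finger_gap: 0.301
grasp_force: 0.0
```

>>> drive_tool:
  increments:
    - {"hand": 1,"linear": [0.35,-0.35,-0.35],"angular": [0,0,0]}
    - {"hand": 1,"linear": [0.7,-0.7,-0.7],"angular": [0,0,0]}
    - {"hand": 1,"linear": [1,-1,-0.7],"angular": [0,0,0]}

```text
time_s: 1.57
position: [331.1, -334.8, 393.6]
tcp_rot: [3.139, -0.002, 0.002]
contact_force: [0.6, -0.4, -0.4]
finger_gap: 0.004
grasp_force: 0.0
```

>>> drive_tool:
  increments:
    - {"hand": 1,"linear": [0.35,-0.35,0],"angular": [0,0,0]}
    - {"hand": 1,"linear": [0.7,-0.7,0],"angular": [0,0,0]}
    - {"hand": 1,"linear": [1,-1,0],"angular": [0,0,0]}
    - {"hand": 1,"linear": [1,-1,0],"angular": [0,0,0]}

```text
time_s: 1.9
position: [433.1, -231.4, 391.1]
tcp_rot: [-3.14, -0.007, -0.001]
contact_force: [-0.6, 0.1, 0.5]
finger_gap: -0.001
grasp_force: 0.0
```

Run:
```python
from h import *
s=manip.sense();print(s['position'],s['tcp_rot'],s['joint_pos'],s['finger_gap'],s['time_s'])
shot('wrist','w0')
for q,z in(('wheel_axis',213),('handle_mid',213),('handle',188),('press',0)):
    for m in viewer.mark_of('wrist',q)[:2]: print(q,m['confidence'],np.round(m['xy'],3),at('wrist',m['xy'],z))
```

```text
[ 433.08916385 -231.39319471  391.09745774] [-3.14030979e+00 -6.62230028e-03 -1.34995346e-03] [-6.47917411e-01  2.04538550e-01  1.28085514e+00  1.54142059e-03
  1.65628643e+00  9.18792861e-01] -0.000920873361274687 1.9
wheel_axis 0.8 [0.315 0.038] [ 594.3 -134.3]
handle_mid 0.68 [0.383 0.264] [ 511.5 -165.4]
handle 0.79 [0.386 0.268] [ 509.8 -162.5]
press 0.83 [0.395 0.141] [ 592.4 -137.1]
```

View pics/w0.png

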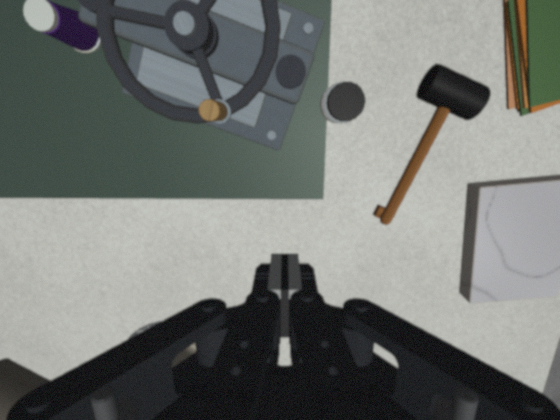

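The wrist view shows the hub top at about (186,23), the handle top at (209,110), and the jar at (345,102), just outside the rim to the right. I'll check the points using feature heights.

Run:
```python
from h import *
f=lambda c,u,v,z:at(c,(u/560,v/420),z)
for c,hub,han in(('top',(325,195),(342,230)),('scene',(254,156),(280,123)),('wrist',(185,23),(208,110))):
    print(c,f(c,*hub,198),f(c,*han,238))
w=[m for m in viewer.mark_of('wrist','jar')[:1]];print([at('wrist',m['xy'],0) for m in w])
```

```text
top [ 592.7 -131.1] [ 513.4 -158.7]
scene [ 595.9 -124.5] [ 514.3 -157. ]
wrist [ 591.  -140.8] [ 510.9 -166.6]
[array([ 526.9, -324.1])]
```

>>> drive_tool:
  increments:
    - {"hand": 1,"linear": [0,-0.35,-0.15],"angular": [0,0,0]}
    - {"hand": 1,"linear": [0,-0.7,-0.3],"angular": [0,0,0]}
    - {"hand": 1,"linear": [0,-0.9,-0.3],"angular": [0,0,0]}
    - {"hand": 1,"linear": [0,-0.9,-0.3],"angular": [0,0,0]}
    - {"hand": 1,"linear": [0,-0.9,-0.3],"angular": [0,0,0]}

```text
time_s: 2.62
position: [430.2, -145.2, 421.7]
tcp_rot: [3.141, 0.0, 0.001]
contact_force: [-0.3, 0.1, 0.3]
finger_gap: -0.001
grasp_force: 0.0
```

Run:
```python
from h import *
s=manip.sense();print(s['position'],s['tcp_rot'],s['time_s'])
shot('wrist','w1')
for q,z in(('wheel_axis',213),('handle_mid',213),('handle',188)):
    for m in viewer.mark_of('wrist',q)[:2]: print(q,m['confidence'],np.round(m['xy'],3),at('wrist',m['xy'],z))
np.save('cal.npy',viewer.calibration('wrist')['pose'])
```

```text
[ 430.15811159 -145.20584608  421.69188968] [3.14053339e+00 3.73938336e-04 1.21846785e-03] 2.6167
wheel_axis 0.87 [0.482 0.05 ] [ 596.6 -132.8]
wheel_axis 0.36 [0.494 0.146] [ 560.2 -138.7]
handle_mid 0.84 [0.532 0.262] [ 512.1 -161.8]
handle 0.57 [0.53  0.262] [ 512.9 -161.3]
```

View pics/w1.png

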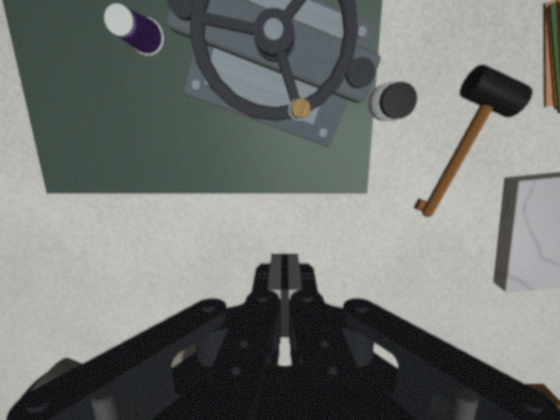

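The wrist view from above shows the hub at (273,30) and the handle top at (300,107). Axis ≈ (594,-132) and handle ≈ (513,-160.5), 86 mm apart against the 85 mm given, so the handle angle is about 199.4°. I'll descend behind it at 241° and print the circle offsets.

>>> drive_tool:
  increments:
    - {"hand": 1,"linear": [0.33,0.2,0.2],"angular": [0,0,0]}
    - {"hand": 1,"linear": [0.66,0.4,0.4],"angular": [0,0,0]}
    - {"hand": 1,"linear": [1,0.62,0.6],"angular": [0,0,0]}
    - {"hand": 1,"linear": [1,0.62,0.6],"angular": [0,0,0]}

```text
time_s: 3.15
position: [532.7, -210.1, 354.4]
tcp_rot: [-3.138, 0.004, 0.012]
contact_force: [-0.7, 0.6, -1.7]
finger_gap: -0.0
grasp_force: 0.0
```

>>> drive_tool:
  increments:
    - {"hand": 1,"linear": [0.23,0,0.25],"angular": [0,0,0]}
    - {"hand": 1,"linear": [0.23,0,0.5],"angular": [0,0,0]}
    - {"hand": 1,"linear": [0.23,0,0.75],"angular": [0,0,0]}
    - {"hand": 1,"linear": [0.23,0,0.97],"angular": [0,0,0]}
    - {"hand": 1,"linear": [0.23,0,0.97],"angular": [0,0,0]}
    - {"hand": 1,"linear": [0.23,0,0.97],"angular": [0,0,0]}

```text
time_s: 3.65
position: [553.1, -207.3, 263.6]
tcp_rot: [-3.14, 0.001, 0.004]
contact_force: [0.1, 0.1, 1.7]
finger_gap: -0.001
grasp_force: 0.0
```

```bash
python3 - <<'E'
from h import *
s=manip.sense();print(s['position'],s['tcp_rot'],s['contact_force'],s['time_s'])
E
cat > circ.py <<'E'
import numpy as np,sys,json
a0,px,py,step,n=map(float,sys.argv[1:])   # start angle, actual xy, step deg, rows
a=np.radians(a0-step*np.arange(1,n+1))
X=594+85*np.cos(a)-px;Y=-132+85*np.sin(a)-py
print(json.dumps([{"hand":1,"linear":[round(x/100,2),round(-y/100,2),0],"angular":[0,0,0]} for x,y in zip(X,Y)]))
E
for a in 241 181 121 61 1 -59; do python3 circ.py $a $(python3 -c "from math import *;a=radians($a);print(594+85*cos(a),-132+85*sin(a))") 6 10; done
```

```text
[ 553.06783152 -207.29091918  263.62229316] [-3.14047736e+00  1.22444367e-03  3.78298989e-03] [0.09037822 0.05269548 1.73598544] 3.65
[{"hand": 1, "linear": [-0.08, -0.05, 0], "angular": [0, 0, 0]}, {"hand": 1, "linear": [-0.15, -0.1, 0], "angular": [0, 0, 0]}, {"hand": 1, "linear": [-0.21, -0.16, 0], "angular": [0, 0, 0]}, {"hand": 1, "linear": [-0.27, -0.23, 0], "angular": [0, 0, 0]}, {"hand": 1, "linear": [-0.32, -0.31, 0], "angular": [0, 0, 0]}, {"hand": 1, "linear": [-0.36, -0.38, 0], "angular": [0, 0, 0]}, {"hand": 1, "linear": [-0.39, -0.47, 0], "angular": [0, 0, 0]}, {"hand": 1, "linear": [-0.42, -0.55, 0], "angular": [0, 0, 0]}, {"hand": 1, "linear": [-0.43, -0.64, 0], "angular": [0, 0, 0]}, {"hand": 1, "linear": [-0.44, -0.73, 0], "angular": [0, 0, 0]}]
[{"hand": 1, "linear": [0.0, -0.09, 0], "angular": [0, 0, 0]}, {"hand": 1, "linear": [0.02, -0.18, 0], "angular": [0, 0, 0]}, {"hand": 1, "linear": [0.04, -0.26, 0], "angular": [0, 0, 0]}, {"hand": 1, "linear": [0.07, -0.35, 0], "angular": [0, 0, 0]}, {"hand": 1, "linear": [0.11, -0.43, 0], "angular": [0, 0, 0]}, {"hand": 1,
[... 2109 characters left out ...]
 0, 0]}, {"hand": 1, "linear": [-0.41, 0.74, 0], "angular": [0, 0, 0]}]
[{"hand": 1, "linear": [-0.08, 0.04, 0], "angular": [0, 0, 0]}, {"hand": 1, "linear": [-0.16, 0.08, 0], "angular": [0, 0, 0]}, {"hand": 1, "linear": [-0.25, 0.1, 0], "angular": [0, 0, 0]}, {"hand": 1, "linear": [-0.33, 0.12, 0], "angular": [0, 0, 0]}, {"hand": 1, "linear": [-0.42, 0.12, 0], "angular": [0, 0, 0]}, {"hand": 1, "linear": [-0.51, 0.12, 0], "angular": [0, 0, 0]}, {"hand": 1, "linear": [-0.6, 0.11, 0], "angular": [0, 0, 0]}, {"hand": 1, "linear": [-0.69, 0.08, 0], "angular": [0, 0, 0]}, {"hand": 1, "linear": [-0.77, 0.05, 0], "angular": [0, 0, 0]}, {"hand": 1, "linear": [-0.85, 0.01, 0], "angular": [0, 0, 0]}]
```

>>> drive_tool:
  increments:
    - {"hand": 1,"linear": [0,0,0.25],"angular": [0,0,0]}
    - {"hand": 1,"linear": [0,0,0.45],"angular": [0,0,0]}
    - {"hand": 1,"linear": [0,0,0.58],"angular": [0,0,0]}
    - {"hand": 1,"linear": [0,0,0.58],"angular": [0,0,0]}
    - {"hand": 1,"linear": [0,0,0.58],"angular": [0,0,0]}

```text
time_s: 4.07
position: [554.2, -207.3, 207.9]
tcp_rot: [3.141, -0.0, 0.002]
contact_force: [0.3, 0.4, 0.4]
finger_gap: 0.001
grasp_force: 0.0
```

>>> drive_tool:
  increments:
    - {"hand": 1,"linear": [-0.08,-0.05,0],"angular": [0,0,0]}
    - {"hand": 1,"linear": [-0.15,-0.1,0],"angular": [0,0,0]}
    - {"hand": 1,"linear": [-0.18,-0.13,0],"angular": [0,0,0]}
    - {"hand": 1,"linear": [-0.21,-0.16,0],"angular": [0,0,0]}
    - {"hand": 1,"linear": [-0.24,-0.195,0],"angular": [0,0,0]}
    - {"hand": 1,"linear": [-0.27,-0.23,0],"angular": [0,0,0]}
    - {"hand": 1,"linear": [-0.295,-0.27,0],"angular": [0,0,0]}
    - {"hand": 1,"linear": [-0.32,-0.31,0],"angular": [0,0,0]}
    - {"hand": 1,"linear": [-0.34,-0.345,0],"angular": [0,0,0]}
    - {"hand": 1,"linear": [-0.36,-0.38,0],"angular": [0,0,0]}

```text
time_s: 4.9
position: [517.7, -168.7, 206.7]
tcp_rot: [3.141, 0.0, 0.001]
contact_force: [0.7, -3.2, 2.2]
finger_gap: -0.002
grasp_force: 1.5
```

Contact is made: 3.2 N against the tool and the position is as planned. I'll continue at 6° per row.

```bash
python3 circ.py 205 517.5 -168.3 6 10; for a in 145 85 25 -35 -95; do python3 circ.py $a $(python3 -c "from math import *;a=radians($a);print(594+85*cos(a),-132+85*sin(a))") 6 10; done | sed 's/, "angular": \[0, 0, 0\]//g;s/"hand": 1, //g'
```

```text
[{"hand": 1, "linear": [-0.04, -0.09, 0], "angular": [0, 0, 0]}, {"hand": 1, "linear": [-0.06, -0.17, 0], "angular": [0, 0, 0]}, {"hand": 1, "linear": [-0.08, -0.26, 0], "angular": [0, 0, 0]}, {"hand": 1, "linear": [-0.08, -0.35, 0], "angular": [0, 0, 0]}, {"hand": 1, "linear": [-0.08, -0.44, 0], "angular": [0, 0, 0]}, {"hand": 1, "linear": [-0.07, -0.53, 0], "angular": [0, 0, 0]}, {"hand": 1, "linear": [-0.05, -0.61, 0], "angular": [0, 0, 0]}, {"hand": 1, "linear": [-0.02, -0.7, 0], "angular": [0, 0, 0]}, {"hand": 1, "linear": [0.02, -0.78, 0], "angular": [0, 0, 0]}, {"hand": 1, "linear": [0.07, -0.85, 0], "angular": [0, 0, 0]}]
[{"linear": [0.05, -0.07, 0]}, {"linear": [0.12, -0.13, 0]}, {"linear": [0.18, -0.19, 0]}, {"linear": [0.26, -0.24, 0]}, {"linear": [0.34, -0.28, 0]}, {"linear": [0.42, -0.32, 0]}, {"linear": [0.51, -0.34, 0]}, {"linear": [0.59, -0.36, 0]}, {"linear": [0.68, -0.36, 0]}, {"linear": [0.77, -0.36, 0]}]
[{"linear": [0.09, 0.01, 0]}, {"linear": [0.17, 0.03, 0]}, {"linear": [0.26, 0.06, 0]}, {"linear": [0.34, 0.1, 0]}, {"linear": [0.41, 0.15, 0]}, {"linear": [0.48
[... 328 characters left out ...]
}, {"linear": [0.01, 0.69, 0]}, {"linear": [-0.03, 0.77, 0]}, {"linear": [-0.07, 0.85, 0]}]
[{"linear": [-0.05, 0.07, 0]}, {"linear": [-0.12, 0.13, 0]}, {"linear": [-0.18, 0.19, 0]}, {"linear": [-0.26, 0.24, 0]}, {"linear": [-0.34, 0.28, 0]}, {"linear": [-0.42, 0.32, 0]}, {"linear": [-0.51, 0.34, 0]}, {"linear": [-0.59, 0.36, 0]}, {"linear": [-0.68, 0.36, 0]}, {"linear": [-0.77, 0.36, 0]}]
[{"linear": [-0.09, -0.01, 0]}, {"linear": [-0.17, -0.03, 0]}, {"linear": [-0.26, -0.06, 0]}, {"linear": [-0.34, -0.1, 0]}, {"linear": [-0.41, -0.15, 0]}, {"linear": [-0.48, -0.21, 0]}, {"linear": [-0.55, -0.27, 0]}, {"linear": [-0.6, -0.34, 0]}, {"linear": [-0.65, -0.41, 0]}, {"linear": [-0.7, -0.49, 0]}]
```

>>> drive_tool:
  increments:
    - {"hand": 1,"linear": [-0.04,-0.09,0],"angular": [0,0,0]}
    - {"hand": 1,"linear": [-0.06,-0.17,0],"angular": [0,0,0]}
    - {"hand": 1,"linear": [-0.08,-0.26,0],"angular": [0,0,0]}
    - {"hand": 1,"linear": [-0.08,-0.35,0],"angular": [0,0,0]}
    - {"hand": 1,"linear": [-0.08,-0.44,0],"angular": [0,0,0]}
    - {"hand": 1,"linear": [-0.07,-0.53,0],"angular": [0,0,0]}
    - {"hand": 1,"linear": [-0.05,-0.61,0],"angular": [0,0,0]}
    - {"hand": 1,"linear": [-0.02,-0.7,0],"angular": [0,0,0]}
    - {"hand": 1,"linear": [0.02,-0.78,0],"angular": [0,0,0]}
    - {"hand": 1,"linear": [0.07,-0.85,0],"angular": [0,0,0]}

```text
time_s: 5.73
position: [524.3, -82.2, 206.0]
tcp_rot: [-3.141, -0.001, 0.003]
contact_force: [-2.9, -0.7, 2.6]
finger_gap: -0.001
grasp_force: 1.7
```

Run:
```python
from h import *
s=manip.sense();print(s['position'],s['contact_force'],s['joint_pos'].round(2))
a=shot('top','t1')
for q,z in(('handle_mid',213),('handle',188)):
  for cam in('top','scene'):
    viewer.camera(cam)
    for m in viewer.mark_of(cam,q)[:2]: print(cam,q,m['confidence'],np.round(m['xy'],3),at(cam,m['xy'],z))
```

```text
[524.29621973 -82.23159117 205.98238412] [-2.91068306 -0.71599233  2.63071643] [-0.3   0.38  1.55  0.    1.22  1.27]
scene handle_mid 0.66 [0.512 0.384] [543.  -66.2]
scene handle 0.48 [0.513 0.401] [540.7 -65.4]
```

The handle is at (542,-66), 128° on an 84 mm radius, so it's tracking about 17° ahead of the fingers. I'll carry on round.

>>> drive_tool:
  increments:
    - {"hand": 1,"linear": [0.05,-0.07,0],"angular": [0,0,0]}
    - {"hand": 1,"linear": [0.12,-0.13,0],"angular": [0,0,0]}
    - {"hand": 1,"linear": [0.18,-0.19,0],"angular": [0,0,0]}
    - {"hand": 1,"linear": [0.26,-0.24,0],"angular": [0,0,0]}
    - {"hand": 1,"linear": [0.34,-0.28,0],"angular": [0,0,0]}
    - {"hand": 1,"linear": [0.42,-0.32,0],"angular": [0,0,0]}
    - {"hand": 1,"linear": [0.51,-0.34,0],"angular": [0,0,0]}
    - {"hand": 1,"linear": [0.59,-0.36,0],"angular": [0,0,0]}
    - {"hand": 1,"linear": [0.68,-0.36,0],"angular": [0,0,0]}
    - {"hand": 1,"linear": [0.77,-0.36,0],"angular": [0,0,0]}

```text
time_s: 7.02
position: [602.3, -47.1, 206.2]
tcp_rot: [-3.141, -0.001, 0.001]
contact_force: [-3.0, -0.6, 1.0]
finger_gap: -0.005
grasp_force: 2.0
```

>>> drive_tool:
  increments:
    - {"hand": 1,"linear": [0.09,0.01,0],"angular": [0,0,0]}
    - {"hand": 1,"linear": [0.17,0.03,0],"angular": [0,0,0]}
    - {"hand": 1,"linear": [0.26,0.06,0],"angular": [0,0,0]}
    - {"hand": 1,"linear": [0.34,0.1,0],"angular": [0,0,0]}
    - {"hand": 1,"linear": [0.41,0.15,0],"angular": [0,0,0]}
    - {"hand": 1,"linear": [0.48,0.21,0],"angular": [0,0,0]}
    - {"hand": 1,"linear": [0.55,0.27,0],"angular": [0,0,0]}
    - {"hand": 1,"linear": [0.6,0.34,0],"angular": [0,0,0]}
    - {"hand": 1,"linear": [0.65,0.41,0],"angular": [0,0,0]}
    - {"hand": 1,"linear": [0.7,0.49,0],"angular": [0,0,0]}

```text
time_s: 7.85
position: [672.4, -96.3, 206.1]
tcp_rot: [-3.141, -0.002, -0.001]
contact_force: [-0.3, 3.0, -1.9]
finger_gap: 0.0
grasp_force: 1.7
```

```bash
cat > look.py <<'E'
from h import *
s=manip.sense();p=s['position'];print(p,s['contact_force'].round(1),'finger angle',np.degrees(np.arctan2(p[1]+132,p[0]-594)),'r',np.hypot(p[1]+132,p[0]-594))
for cam in('top','scene'):
  viewer.camera(cam)
  for q in('handle_mid','handle'):
    for m in viewer.mark_of(cam,q)[:1]:
        h=at(cam,m['xy'],213 if q!='handle' else 188);print(cam,q,m['confidence'],h,'angle',np.degrees(np.arctan2(h[1]+132,h[0]-594)).round(1))
E
python3 look.py
```

```text
[672.43023043 -96.32107227 206.05026252] [-0.3  3.  -1.9] finger angle 24.461402979217905 r 86.16430194551968
scene handle_mid 0.61 [ 677.3 -122.1] angle 6.8
scene handle 0.57 [ 674.7 -126.3] angle 4.0
```

>>> drive_tool:
  increments:
    - {"hand": 1,"linear": [0.03,0.08,0],"angular": [0,0,0]}
    - {"hand": 1,"linear": [0.06,0.17,0],"angular": [0,0,0]}
    - {"hand": 1,"linear": [0.07,0.26,0],"angular": [0,0,0]}
    - {"hand": 1,"linear": [0.08,0.34,0],"angular": [0,0,0]}
    - {"hand": 1,"linear": [0.08,0.43,0],"angular": [0,0,0]}
    - {"hand": 1,"linear": [0.06,0.52,0],"angular": [0,0,0]}
    - {"hand": 1,"linear": [0.04,0.61,0],"angular": [0,0,0]}
    - {"hand": 1,"linear": [0.01,0.69,0],"angular": [0,0,0]}
    - {"hand": 1,"linear": [-0.03,0.77,0],"angular": [0,0,0]}
    - {"hand": 1,"linear": [-0.07,0.85,0],"angular": [0,0,0]}

```text
time_s: 8.98
position: [664.5, -182.9, 206.4]
tcp_rot: [3.141, 0.0, 0.001]
contact_force: [2.6, 0.9, 0.2]
finger_gap: 0.002
grasp_force: 1.6
```

>>> drive_tool:
  increments:
    - {"hand": 1,"linear": [-0.05,0.07,0],"angular": [0,0,0]}
    - {"hand": 1,"linear": [-0.12,0.13,0],"angular": [0,0,0]}
    - {"hand": 1,"linear": [-0.18,0.19,0],"angular": [0,0,0]}
    - {"hand": 1,"linear": [-0.26,0.24,0],"angular": [0,0,0]}
    - {"hand": 1,"linear": [-0.34,0.28,0],"angular": [0,0,0]}
    - {"hand": 1,"linear": [-0.42,0.32,0],"angular": [0,0,0]}
    - {"hand": 1,"linear": [-0.51,0.34,0],"angular": [0,0,0]}
    - {"hand": 1,"linear": [-0.59,0.36,0],"angular": [0,0,0]}
    - {"hand": 1,"linear": [-0.68,0.36,0],"angular": [0,0,0]}
    - {"hand": 1,"linear": [-0.77,0.36,0],"angular": [0,0,0]}

```text
time_s: 9.82
position: [586.9, -218.0, 206.3]
tcp_rot: [3.141, 0.0, 0.001]
contact_force: [4.3, 0.2, -0.9]
finger_gap: 0.001
grasp_force: 2.0
```

```bash
python3 look.py
```

```text
[ 586.89231733 -217.98787059  206.2787366 ] [ 4.3  0.2 -0.9] finger angle -94.72527702421172 r 86.28112795524474
top handle_mid 0.49 [ 565.1 -207.9] angle -110.8
top handle 0.58 [ 560.3 -216.3] angle -111.8
scene handle_mid 0.68 [ 562.1 -208. ] angle -112.8
scene handle 0.67 [678.7 172.7] angle 74.5
```

Tracking is good: handle at -111.5°, target -160.6°. I'll go on to finger angle -137° with a slower tail, then look again.

>>> drive_tool:
  increments:
    - {"hand": 1,"linear": [-0.09,-0.01,0],"angular": [0,0,0]}
    - {"hand": 1,"linear": [-0.17,-0.03,0],"angular": [0,0,0]}
    - {"hand": 1,"linear": [-0.26,-0.06,0],"angular": [0,0,0]}
    - {"hand": 1,"linear": [-0.34,-0.1,0],"angular": [0,0,0]}
    - {"hand": 1,"linear": [-0.41,-0.15,0],"angular": [0,0,0]}
    - {"hand": 1,"linear": [-0.48,-0.21,0],"angular": [0,0,0]}
    - {"hand": 1,"linear": [-0.52,-0.24,0],"angular": [0,0,0]}
    - {"hand": 1,"linear": [-0.55,-0.27,0],"angular": [0,0,0]}
    - {"hand": 1,"linear": [-0.55,-0.27,0],"angular": [0,0,0]}

```text
time_s: 10.87
position: [532.4, -190.4, 206.4]
tcp_rot: [3.141, 0.001, -0.001]
contact_force: [0.6, -0.9, 0.7]
finger_gap: 0.002
grasp_force: 0.5
```

```bash
python3 look.py
```

```text
[ 532.44935797 -190.39001889  206.35151017] [ 0.6 -0.9  0.7] finger angle -136.5094836552958 r 84.84029608863489
top handle_mid 0.53 [ 513. -164.] angle -158.4
top handle 0.37 [ 521.2 -171.5] angle -151.5
scene handle 0.68 [ 519.5 -175.5] angle -149.7
```

Handle is at about -154.5°, so one more gentle 8 mm push. Then I back off, lift and compare from the earlier viewpoint.

>>> drive_tool:
  increments:
    - {"hand": 1,"linear": [-0.02,-0.02,0],"angular": [0,0,0]}
    - {"hand": 1,"linear": [-0.035,-0.04,0],"angular": [0,0,0]}
    - {"hand": 1,"linear": [-0.05,-0.06,0],"angular": [0,0,0]}
    - {"hand": 1,"linear": [-0.05,-0.06,0],"angular": [0,0,0]}
    - {"hand": 1,"linear": [0.0,0.0,0],"angular": [0,0,0]}
    - {"hand": 1,"linear": [0.13,0.12,0],"angular": [0,0,0]}
    - {"hand": 1,"linear": [0.2,0.2,-0.2],"angular": [0,0,0]}
    - {"hand": 1,"linear": [0.2,0.2,-0.6],"angular": [0,0,0]}
    - {"hand": 1,"linear": [0.2,0.2,-1],"angular": [0,0,0]}
    - {"hand": 1,"linear": [0.2,0.2,-1],"angular": [0,0,0]}

```text
time_s: 12.0
position: [555.0, -212.2, 314.6]
tcp_rot: [3.135, 0.0, 0.018]
contact_force: [-0.0, 0.0, 1.7]
finger_gap: -0.001
grasp_force: 0.0
```

>>> drive_tool:
  increments:
    - {"hand": 1,"linear": [-0.35,-0.2,-0.35],"angular": [0,0,0]}
    - {"hand": 1,"linear": [-0.7,-0.4,-0.7],"angular": [0,0,0]}
    - {"hand": 1,"linear": [-1,-0.65,-1],"angular": [0,0,0]}
    - {"hand": 1,"linear": [-1,-0.65,-1],"angular": [0,0,0]}
    - {"hand": 1,"linear": [-1,-0.65,-1],"angular": [0,0,0]}

```text
time_s: 12.42
position: [450.9, -144.0, 412.0]
tcp_rot: [3.138, 0.002, 0.012]
contact_force: [1.3, -0.0, 0.1]
finger_gap: 0.001
grasp_force: 0.0
```

>>> drive_tool:
  increments:
    - {"hand": 1,"linear": [-0.22,0,-0.15],"angular": [0,0,0]}
    - {"hand": 1,"linear": [-0.22,0,-0.15],"angular": [0,0,0]}
    - {"hand": 1,"linear": [-0.22,0,-0.15],"angular": [0,0,0]}

```text
time_s: 12.67
position: [430.7, -146.0, 421.7]
tcp_rot: [3.141, -0.0, 0.002]
contact_force: [0.3, 0.4, 0.3]
finger_gap: 0.001
grasp_force: 0.0
```

```bash
python3 look.py
python3 - <<'E'
from h import *
shot('wrist','w2')
for q,z in(('wheel_axis',213),('handle_mid',213),('handle',188)):
    for m in viewer.mark_of('wrist',q)[:1]: print(q,m['confidence'],np.round(m['xy'],3),at('wrist',m['xy'],z))
shot('top','t2')
a=cv2.imread('pics/top0.png')[130:280,200:500];b=cv2.imread('pics/t2.png')[130:280,200:500]
cv2.imwrite('pics/cmp.png',cv2.resize(np.vstack([a,b]),None,fx=2,fy=2))
E
```

```text
[ 430.67799507 -145.97538499  421.73483315] [0.3 0.4 0.3] finger angle -175.1091418174232 r 163.91884784527716
top handle_mid 0.48 [ 511.7 -160.4] angle -161.0
top handle 0.59 [ 516.7 -164.9] angle -156.9
scene handle_mid 0.47 [ 521.9 -157.3] angle -160.7
scene handle 0.54 [ 507.1 -168.9] angle -157.0
wheel_axis 0.81 [0.481 0.054] [ 595.9 -131.4]
handle_mid 0.91 [0.537 0.253] [ 516.6 -163.9]
handle 0.74 [0.531 0.266] [ 511.7 -161.6]
```

View pics/cmp.png

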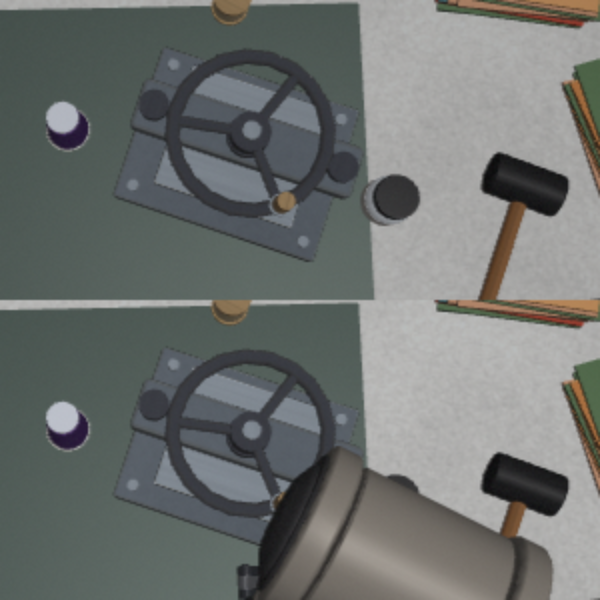

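View pics/w2.png

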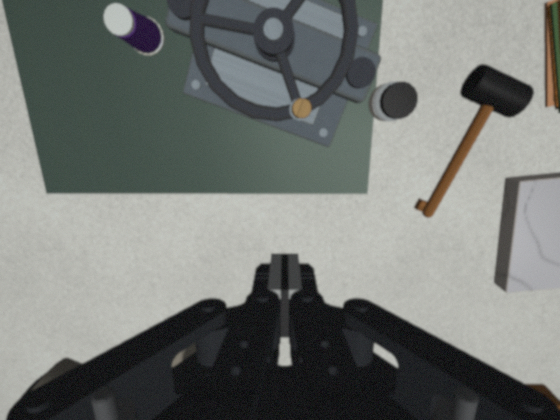

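Seen from the same viewpoint, the handle is at (301,107) against (300,107) at the start, about 2 mm off. The spokes match, and the cone, jar and mallet haven't moved.

```bash
python3 -c "
from rig import manip
print(manip.finish_job())"
```

```text
the job is handed in; nothing more can be done
None
```

I pushed the hand wheel one full clockwise turn with shut fingers, leaving the handle about 2 mm from its start by the camera, backed off clear with no bystander seen to move, and handed the job in at about 13 s; no verdict was returned.

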